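# Load the tea carousel and present the tall jar

## Robot

A 6-joint arm with a two-finger parallel gripper is mounted at the origin on the work surface. World frame = base frame: x ahead of the robot, y to its left, z up, the work surface at z = 0. Lengths are in m, angles in rad, forces in N, time in s.
With the tool pointing down it reaches from about 0.375 to 0.9 m from the base axis. Payload 3.1 kg.
Tool frame: the origin (TCP) lies between the finger pads; the fingertips stand manip.finger_overhang ahead of it and the grasp point (between the pads) lies 5 mm behind it (manip.finger_overhang is the distance from the TCP to the fingertips, in m); z points along the fingers, y is the line along which they close (so a half turn about z gives the same grasp; the last joint's range is limited). The gripper opens to 85 mm and grips with 20 to 120 N. Pads are 22 mm wide; open, the fingers measure 114 mm over their backs; the gripper's body (76 mm by 85 mm) begins 54 mm behind the grasp point. The pads swing forward as they close: fully open they stand 13 mm farther back than shut.
Start: joints at [-1.321, 0.527, 1.433, -0, 1.181, -0.178], TCP at [0.26, -0.568, 0.221] pointing down, gripper open.
Joint ranges: [-3.08, 3.08], [-0.75, 2.2], [0.22, 2.44], [-1.43, 4.57], [0, 2.65], [-2.85, 2.85]. Speed limits (rad/s): [2.79, 2.79, 3.14, 3.14, 3.14, 3.14].

## Interface

Orientations are given as a unit quaternion [x, y, z, w].
In Python, from station import manip gives the robot as it stands.
- The arm moves only by the tool drive_tool, never from a script. Its argument "plan" is a list of rows, each a list of 7 numbers: the shift along the tool's x, y, z in m, then the turn, a rotation vector about the tool's x, y, z in degrees, then the opening, from -1 (shut) to 1 (fully open). In form: [[x, y, z, wx, wy, wz, gripper], ...]. A call has 1 to 10 rows; each row shifts and turns the commanded pose from where the row before left it, along the tool's axes as they then stand; what a row does not reach is not made up. A row lasts 1/10 s, in which the tool goes at most 50 mm and 8.59 degrees, less where a joint would pass 70% of its speed; a pose out of reach is approached as far as the arm can. A call is refused whole if a number of a shift passes 0.05 or a number of a turn 8.59, either way. A call with a gripper value outside its range is refused whole. The fingers move at their own pace and stop on an object; "newtons" is the grip in N (left out, the last holds). Time passes only in rows, so rows that do not move let the fingers close. It gives the time, the measured TCP pose, the force, the opening and the grip force at its end, in the units of the state.
- manip.sense(): the state, without advancing time (a new reading comes with each control period).
- manip.snapshot(name): name is "scene" or "top"; returns a dict with "image" (384x512x3 uint8, red, green, blue), "z_map" (384x512 float32, m along the optical axis (not along the pixel's ray), 0 where there is no reading), "fov_y" (degrees; the focal length in pixels is half the picture's height over the tangent of half this angle, whatever the lens; pixels are square), "cx", "cy" (the principal point, pixels), "extrinsics" (4x4, takes a point from camera to world coordinates). Camera axes: x right, y up, looking along -z (the intrinsics and any distortion apply to the point x, -y, -z); pixel columns grow to the right and rows downward; lengths in m; the calibration is good to about 2 mm. A picture is of the moment at which its call begins.
- manip.sign_off(): hands the job in; it is judged then, once.
The state is a dict: "t": time; "q": joint angles; "qd": joint speeds; "tau": joint torques, N m; "tcp_pos": TCP position; "tool_rot": TCP orientation; "force": force on the tool from outside, world axes, zero at the start; "ft_torque": the same for the moment, N m; "finger_gap": opening from 0.0 (shut) to 1.0 (fully open); "gripper_force": force on a finger pad.
Only numpy, scipy, OpenCV 4.12 (cv2) and the standard library are available. Lean on these libraries where they do the work, as an engineer would, in place of code of your own. Each camera call takes 0.05 s, during which the arm holds its last target. There are 200 camera calls.

## Task

Get the tea carousel ready: stack the two flat metal tins squarely, one on the other, on the carousel's wooden tin rest. Then turn the carousel by its centre handle until the tall jar stands right at the front, in line with the pointer on the foot, the tins still neatly piled, and finish while gripping the handle to hold the carousel still there. Leave everything else on the counter where it stands.

Things in the scene. Friction and masses are not known exactly. Their poses are not given: they have to be found in the camera images.
- tin_a: one of two identical flat bare-metal tea tins, closed boxes 60 mm (its x) by 90 mm (its y) by 24 mm (z), about 0.13 kg, lying flat on the counter at the start, anywhere to the right of the carousel; origin at the centre of its underside, z up
- tin_b: one of two identical flat bare-metal tea tins, closed boxes 60 mm (its x) by 90 mm (its y) by 24 mm (z), about 0.13 kg, lying flat on the counter at the start, anywhere to the right of the carousel; origin at the centre of its underside, z up; either may be the lower one
- tin_rest (a point): top centre of the tin rest, a wooden block 64 mm (x, radial) by 94 mm (y, tangential), 10 mm high, fixed on the carousel 105 mm from its axis, across the axis from the tall jar; top 44 mm above the counter. x points away from the carousel's axis. The tins lie on it with their 90 mm sides along its 94 mm sides, kept by rubber feet alone: jerky turning makes them slide
- tall_jar (a point): centre of the top of the wooden lid of the tall jar on the carousel: white ceramic, 80 mm across, top 139 mm above the counter, 105 mm from the axis. The carousel's two other jars are short: 72 mm across, tops 104 mm above the counter, 105 mm out, at right angles to it. Jars are seated firmly and do not come out
- handle (a point): the carousel's centre handle: an upright flat bar 12 mm thick (x), 60 mm long (y), 28 mm high (z), on a 22 mm post. This point is its centre, 164 mm above the counter on the turning axis; it stands above all the jars and turns with the carousel. Its x axis points to the tin rest, away from the tall jar
- pointer (a point): top of the pointer that marks the carousel's front: a small wooden diamond (22 mm wide, top 26 mm above the counter) on a flat tongue sticking out beyond the disc on the robot's side, 184 mm from the axis, on the fixed foot. This point's x axis points from the pointer to the carousel's axis, z up
- carousel (a joint): angle of the carousel (round wooden turntable 330 mm across, disc top 34 mm above the counter) on its foot: 0 or any full turn (6.283) when the tall jar is at the pointer, growing anticlockwise seen from above; starts between 1.0 and 5.28. Turns either way, at least two turns; damped bearing (0.1 N m plus 0.4 N m per rad/s), stays where left
- cup: bystander: small white cup, 56 mm across and 55 high, standing on the counter; origin at the centre of its underside
- mill: bystander: dark wooden pepper mill, 48 mm across, 120 high, standing on the counter; origin at the centre of its underside
- mug: bystander: white mug, 80 mm across, 92 high, with a handle, standing on the counter; origin at the centre of its underside
- spoon: bystander: steel spoon lying flat, 160 mm long; origin at the middle of the spoon
- sugar_bowl: bystander: lidded white sugar bowl, 80 mm across, 74 high, standing on the counter; origin at the centre of its underside
- glass_jar: bystander: clear glass jar with a steel cap, 70 mm across, 110 high, standing on the counter; origin at the centre of its underside
- jug: bystander: small open steel pot with two side handles, 68 mm across without them, 85 high, standing on the counter; origin at the centre of its underside
Not all that is in view belongs to the job. What is shaped like the tin_a but purple or turquoise is not meant.

How it is judged:
On the way, in this order (a step that is already met when the one before it is completed fails the run):
1. the two tins lie squarely piled on the tin rest, let go (((horizontal distance between tin_a and tin_rest below 0.01 m and z of tin_a in the frame of tin_rest between -0.004 and 0.004 m and angle between the x axis of tin_a and the x axis of tin_rest, either way round below 0.15 rad and angle between each of tin_a, tin_b's own z axis and vertical below 0.06 rad and horizontal distance between tin_b and tin_a below 0.01 m and z of tin_b in the frame of tin_a between 0.02 and 0.028 m and angle between the x axis of tin_b and the x axis of tin_a, either way round below 0.15 rad) or (horizontal distance between tin_b and tin_rest below 0.01 m and z of tin_b in the frame of tin_rest between -0.004 and 0.004 m and angle between the x axis of tin_b and the x axis of tin_rest, either way round below 0.15 rad and angle between each of tin_b, tin_a's own z axis and vertical below 0.06 rad and horizontal distance between tin_a and tin_b below 0.01 m and z of tin_a in the frame of tin_b between 0.02 and 0.028 m and angle between the x axis of tin_a and the x axis of tin_b, either way round below 0.15 rad)) and contact force between the fingers and tin_a below 0.3 N and contact force between the fingers and tin_b below 0.3 N), for 0.2 s.
2. the tall jar stands at the pointer and the handle is held still (y of tall_jar in the frame of pointer between -0.01 and 0.01 m and x of tall_jar in the frame of pointer below 0.12 m and contact force between the fingers and carousel_c0 above 5 N and velocity of joint carousel between -0.05 and 0.05 rad/s), for 0.2 s.
At the end, for the whole second after the job is handed in: Tall jar within 10 mm sideways of the line from axis to pointer, on the pointer's side; fingers grip the handle (over 5 N), carousel still (under 0.05 rad/s); one tin flat on the rest, the other flat on it, each centred within 10 mm and squared within 0.15 rad, not touched by the fingers (all of step 1 and all of step 2); the arm keeps its last pose, push and grip.
It fails at once if a bystander is moved more than 30 mm (distance of any of cup, mill, mug, spoon, sugar_bowl, glass_jar, jug from where it was at the start of the episode above 0.03 m).
It fails at once if a bystander is knocked over (angle between any of cup, mill, mug, sugar_bowl, glass_jar, jug's own z axis and vertical above 0.6 rad).
It also fails if it takes over 72 s, if anything falls off the work surface, if the arm or the gripper's body presses on something with over 40 N, if the wrist force passes 120 N, or if a joint passes its speed limit or range.

## Working session

There is one attempt and no reset: what is moved stays moved. The work goes in short steps, Python scripts to look and compute and a tool call to move; the robot and the scene stay as the last step left them, time stands still between calls to the robot, and variables do not carry over. Pictures are saved under pics/ and viewed, at most 10 in all, crops included, and the job is handed in when it is done.

Besides the shell and the picture viewer there is one more tool, called after ">>>" as name([rows], argument=value, ...), one row to a line, values as JSON. drive_tool: Moves the arm, as the interface text tells. Its arguments: {"type":"object","properties":{"plan":{"type":"array"},"newtons":{"type":"number"}},"required":["plan"]}

```bash
ls; mkdir -p pics
cat > h.py <<'E'
import numpy as np,cv2
from station import manip
def snap(n):
    s=manip.snapshot(n); return s
def cloud(s):
    z=s["z_map"];h,w=z.shape
    f=h/2/np.tan(np.radians(s["fov_y"])/2)
    v,u=np.mgrid[:h,:w]
    P=np.stack([(u-s["cx"])/f*z,-(v-s["cy"])/f*z,-z],-1)
    E=np.array(s["extrinsics"]);W=P@E[:3,:3].T+E[:3,3]
    W[z==0]=np.nan
    return W
def save(s,name,crop=None,k=1):
    im=s["image"][...,::-1]
    if crop: a,b,c,d=crop; im=im[b:d,a:c]
    cv2.imwrite("pics/"+name,cv2.resize(im,None,fx=k,fy=k,interpolation=cv2.INTER_CUBIC))
E
python3 - <<'E'
from h import *
for n in("top","scene"):
    s=snap(n);save(s,n+"0.png",None,1.5);W=cloud(s);np.savez("/tmp/"+n,**{k:np.array(v) for k,v in s.items()},W=W)
    print(n,s["fov_y"],s["cx"],s["cy"],np.round(s["extrinsics"],3).tolist(),[k for k in s])
print(manip.sense(),manip.finger_overhang)
E
```

```text
pics
top 51.20756214104288 253.75409377280602 183.16811371503783 [[0.013, 0.982, -0.189, 0.294], [-1.0, 0.012, -0.002, 0.013], [0.0, 0.189, 0.982, 1.275], [0.0, 0.0, 0.0, 1.0]] ['image', 'z_map', 'fov_y', 'cx', 'cy', 'extrinsics']
scene 55.21183369725822 262.2780342459796 191.5878522250677 [[-0.818, -0.487, 0.305, 0.877], [0.575, -0.707, 0.413, 0.472], [0.015, 0.513, 0.858, 1.047], [0.0, 0.0, 0.0, 1.0]] ['image', 'z_map', 'fov_y', 'cx', 'cy', 'extrinsics']
{'t': 0.1, 'q': array([-1.32050001e+00,  5.28354363e-01,  1.43380026e+00,  4.27341731e-06,
        1.18141341e+00, -1.78504400e-01]), 'qd': array([-0.00032143, -0.00181177, -0.00216178, -0.00028277, -0.00240255,
        0.00023424]), 'tau': array([-5.32215818e-04, -4.43305635e+01, -1.78586125e+01, -3.18711691e-04,
        3.87032764e-03,  3.48069690e-06]), 'tcp_pos': array([ 0.259717  , -0.56773451,  0.21993478]), 'tool_rot': array([ 9.77103847e-01,  2.12760657e-01, -3.34717158e-05, -9.87122853e-04]), 'force': array([ 0.7434782 ,  0.37420927, -0.40543802]), 'ft_torque': array([ 0.00989552, -0.03701614, -0.01842364]), 'gripper_force': 0.0, 'finger_gap': 0.9997144858892408} 0.014
```

View pics/top0.png

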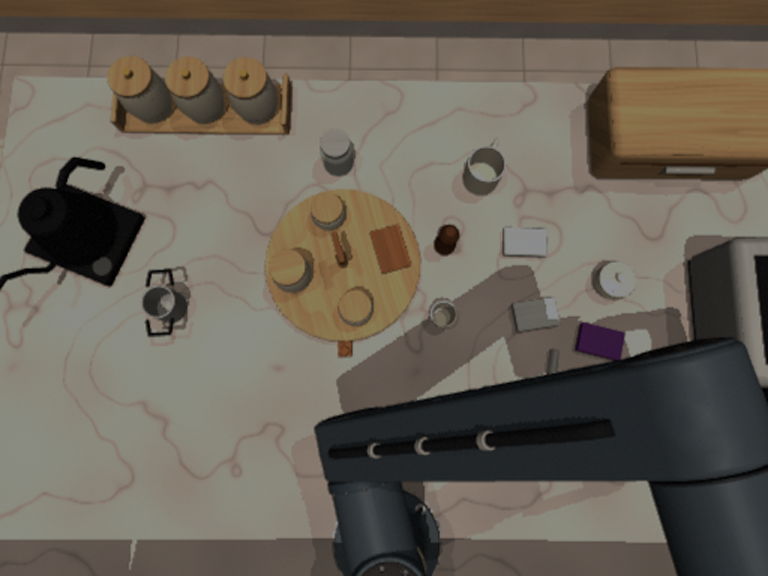

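View pics/scene0.png

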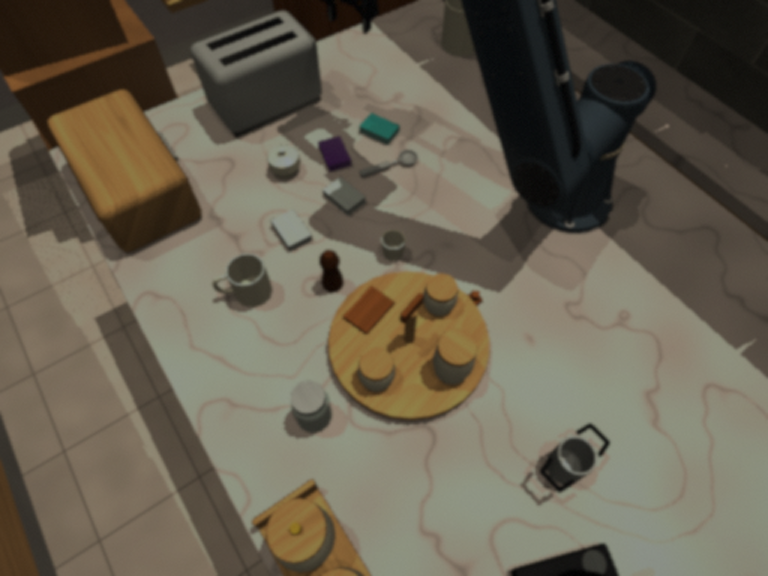

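The top view (shown ×1.5) has candidates shaped like a tin at (525,242) silver, (536,314) silver in shadow, (600,342) purple, and turquoise, seen only in the scene view at (380,128). I choose the two silver ones. The carousel axis is near (342,262), the rest at (390,248), the tall jar at (290,270) and the pointer at (345,349).

Run:
```python
from h import *
d=np.load("/tmp/top.npz");W=d["W"];s=dict(image=d["image"])
save(s,"crop0.png",(170,110,450,250),2.8)
def box(name,u0,v0,u1,v1,z0,z1):
    R=W[v0:v1,u0:u1];m=(R[...,2]>z0)&(R[...,2]<z1)
    n,l=cv2.connectedComponents(m.astype(np.uint8));k=1+np.argmax([(l==i).sum() for i in range(1,n)])
    P=R[l==k];r=cv2.minAreaRect((P[:,:2]*1000).astype(np.float32))
    print(name,len(P),"mean",P.mean(0).round(4),"rect",np.round(r[0],1),np.round(r[1],1),round(r[2],1))
box("tinA",330,140,372,182,.015,.034)
box("tinB",335,190,378,228,.015,.034)
box("purple",375,205,425,245,.015,.034)
box("rest",240,140,280,190,.039,.052)
box("tall",170,155,215,205,.130,.15)
box("short1",195,120,235,160,.097,.112)
box("short2",220,185,255,220,.097,.112)
box("handle",215,145,240,185,.16,.185)
box("pointer",220,222,240,242,.018,.033)
box("disc",170,115,290,235,.029,.039)
box("cup",280,195,310,225,.04,.065)
box("mill",285,140,310,175,.09,.13)
box("mug",305,90,345,135,.08,.1)
box("glass",205,80,245,120,.09,.12)
box("counter",100,230,200,300,-.02,.02)
```

```text
tinA 524 mean [ 0.6117 -0.2904  0.0243] rect [ 613.1 -290.4] [90.1 62.3] 88.7
tinB 559 mean [ 0.4562 -0.3085  0.0245] rect [ 456.7 -309.5] [60.6 92. ] 10.1
purple 585 mean [ 0.4012 -0.441   0.0244] rect [ 401.5 -442.3] [92.5 62.2] 76.2
rest 581 mean [ 0.5885 -0.0022  0.0443] rect [589.8  -4.6] [96.1 69.8] 17.7
tall 481 mean [0.5265 0.1976 0.1387] rect [527.  198.1] [70.3 69.6] 72.2
short1 342 mean [0.657  0.1286 0.1041] rect [657.7 129.1] [60.9 61.4] 1.3
short2 370 mean [0.4573 0.067  0.1043] rect [458.7  67.2] [63.1 59.2] 0.9
handle 91 mean [0.5552 0.0971 0.1772] rect [557.6  98. ] [59.6 11.9] 17.6
pointer 25 mean [0.3739 0.0904 0.0257] rect [373.9  90.4] [13.4 13. ] 46.3
disc 5649 mean [0.5494 0.095  0.0343] rect [557.7  98. ] [327.  325.2] 76.6
cup 97 mean [ 0.4526 -0.1146  0.053 ] rect [ 449.5 -113.3] [52.2 53.1] 89.3
mill 154 mean [ 0.6029 -0.1182  0.109 ] rect [ 605.9 -119.5] [39.1 39. ] 46.3
mug 170 mean [ 0.7617 -0.2005  0.0893] rect [ 760.1 -201. ] [79.4 80. ] 24.1
glass 325 mean [0.7923 0.1145 0.1093] rect [795.9 115.6] [61.5 58.9] 1.0
counter 6970 mean [2.785e-01 3.377e-01 1.000e-04] rect [279.4 340.6] [211.8 319.7] 0.8
```

View pics/crop0.png

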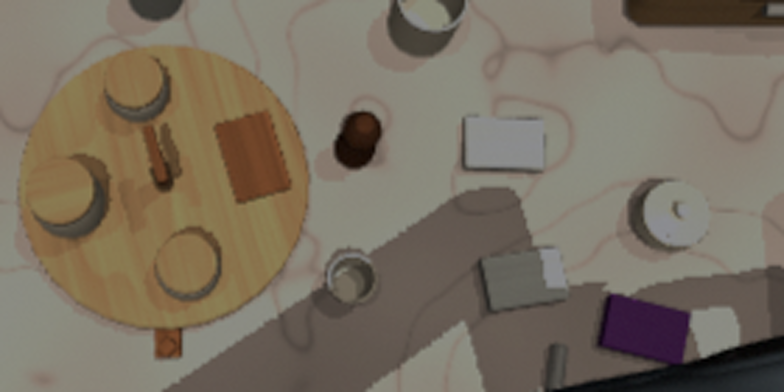

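The crop confirms both bare-metal tins and the empty rest. Measured heights (24, 44, 139, 104 and 178 mm) and sizes all agree with the given ones. The axis is at (0.557, 0.098), the rest at (0.5885, −0.0023) facing −72.5°, and the pointer bears 182.3°, so the carousel needs about +75°. Next I fetch tin A.

```bash
cat > go.py <<'E'
import sys
from h import *
from scipy.spatial.transform import Rotation as R
def st():
    s=manip.sense();r=R.from_quat(s["tool_rot"]);M=r.as_matrix()
    return s,M,np.degrees(np.arctan2(M[1,0],M[0,0]))
def go(x,y,z,psi):
    s,M,p=st();d=M.T@(np.array([x,y,z])-s["tcp_pos"])
    w=-((psi-p+180)%360-180)
    print("now",s["tcp_pos"].round(4),"psi",round(p,2),"tilt",M[:,2].round(3),"| tool shift",d.round(4),"wz",round(w,2),"q1,q6",np.degrees(s["q"][[0,5]]).round(1),"t",round(s["t"],2),"gap",round(s["finger_gap"],3))
if __name__=="__main__": go(*map(float,sys.argv[1:]))
E
python3 go.py .613 -.2904 .12 88.7
python3 - <<'E'
from h import *
W=np.load("/tmp/scene.npz")["W"]
for u,v in((362,175),(368,172),(385,167),(400,160),(412,155)): print(W[int(v/1.5),int(u/1.5)].round(3))
E
```

```text
now [ 0.2597 -0.5677  0.2199] psi 24.57 tilt [-0.     0.002 -1.   ] | tool shift [ 0.4366 -0.1051  0.1003] wz -64.13 q1,q6 [-75.7 -10.2] t 0.1 gap 1.0
[ 0.384 -0.344  0.008]
[ 0.369 -0.338  0.016]
[ 0.324 -0.331  0.01 ]
[ 0.279 -0.329  0.012]
[ 0.238 -0.332  0.002]
```

>>> drive_tool([
  [0.0437,-0.0105,0,0,0,0,1],
  [0.0437,-0.0105,0,0,0,0,1],
  [0.0437,-0.0105,0,0,0,0,1],
  [0.0437,-0.0105,0,0,0,0,1],
  [0.0437,-0.0105,0,0,0,0,1],
  [0.0437,-0.0105,0,0,0,0,1],
  [0.0437,-0.0105,0,0,0,0,1],
  [0.0437,-0.0105,0,0,0,0,1],
  [0.0437,-0.0105,0,0,0,0,1],
  [0.0437,-0.0105,0,0,0,0,1],
])

```text
t: 1.1
tcp_pos: [0.6147, -0.2896, 0.2203]
tool_rot: [0.977, 0.213, -0.0, -0.0]
force: [1.0, -0.7, 0.0]
finger_gap: 0.998
gripper_force: 0.0
```

>>> drive_tool([
  [0,0,0,0,0,-8,1],
  [0,0,0.01,0,0,-8,1],
  [0,0,0.02,0,0,-8,1],
  [0,0,0.02,0,0,-8,1],
  [0,0,0.02,0,0,-8,1],
  [0,0,0.02,0,0,-8,1],
  [0,0,0.01,0,0,-8,1],
  [0,0,0,0,0,-8,1],
  [0,0,0,0,0,0,1],
])

```text
t: 2.0
tcp_pos: [0.6131, -0.2908, 0.1195]
tool_rot: [0.716, 0.698, -0.0, -0.001]
force: [-0.7, -0.3, 0.8]
finger_gap: 1.001
gripper_force: 0.0
```

```bash
python3 go.py .613 -.2904 .015 88.7
```

```text
now [ 0.6131 -0.2908  0.1195] psi 88.55 tilt [-0.002  0.001 -1.   ] | tool shift [2.000e-04 1.000e-04 1.046e-01] wz -0.15 q1,q6 [-34.8 -33.3] t 2.0 gap 1.001
```

>>> drive_tool([
  [0,0,0.03,0,0,0,1],
  [0,0,0.03,0,0,0,1],
  [0,0,0.025,0,0,0,1],
  [0,0,0.01,0,0,0,1],
  [0,0,0.005,0,0,0,1],
  [0,0,0.003,0,0,0,1],
  [0,0,0,0,0,0,1],
])

```text
t: 2.7
tcp_pos: [0.6143, -0.2916, 0.0187]
tool_rot: [0.716, 0.698, 0.0, 0.001]
force: [-1.6, -0.1, 0.1]
finger_gap: 0.998
gripper_force: 0.0
```

>>> drive_tool([
  [0,0,0,0,0,0,0.2],
  [0,0,0,0,0,0,0.0],
  [0,0,0,0,0,0,-0.3],
  [0,0,0,0,0,0,-0.3],
  [0,0,0,0,0,0,-0.3],
  [0,0,0,0,0,0,-0.3],
], newtons=40)

```text
t: 3.3
tcp_pos: [0.6137, -0.2912, 0.0179]
tool_rot: [0.716, 0.698, 0.0, 0.0]
force: [-0.6, 0.9, 0.4]
finger_gap: 0.35
gripper_force: 0.0
```

Run:
```python
from h import *
s=snap("scene");save(s,"g1.png",(130,60,310,200),3.5)
st=manip.sense();print(st["finger_gap"],st["gripper_force"],st["force"])
```

```text
0.34807598694756114 0.0 [ 0.85620138 -0.21475012  0.8323197 ]
```

View pics/g1.png

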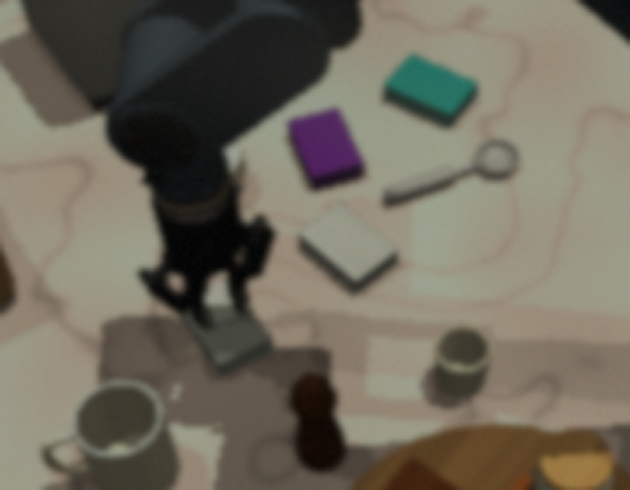

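Run:
```python
from h import *
for n in("scene","top"):
    s=snap(n);W=cloud(s)
    m=(abs(W[...,0]-.613)<.09)&(abs(W[...,1]+.29)<.09)&(W[...,2]>.016)&(W[...,2]<.033)
    P=W[m];print(n,len(P),P.min(0).round(3),P.max(0).round(3),cv2.minAreaRect((P[:,:2]*1000).astype(np.float32)))
    m=(abs(W[...,0]-.613)<.07)&(abs(W[...,1]+.29)<.07)&(W[...,2]>.033)&(W[...,2]<.08)
    v,u=np.where(m);P=W[m];print(len(P),P.min(0).round(3) if len(P) else"",P.max(0).round(3)if len(P) else "", P.mean(0).round(3))
    if n=="scene":
        save(s,"g2.png",(160,125,220,175),10)
```

```text
scene 294 [ 0.584 -0.334  0.016] [ 0.646 -0.242  0.032] ((615.0439453125, -288.1072998046875), (91.65674591064453, 61.40991973876953), 88.8344497680664)
101 [ 0.569 -0.306  0.033] [ 0.662 -0.276  0.08 ] [ 0.616 -0.284  0.059]Traceback (most recent call last):
  File "<stdin>", line 5, in <module>
    return umr_minimum(a, axis, None, out, keepdims, initial, where)
ValueError: zero-size array to reduction operation minimum which has no identity
```

View pics/g2.png

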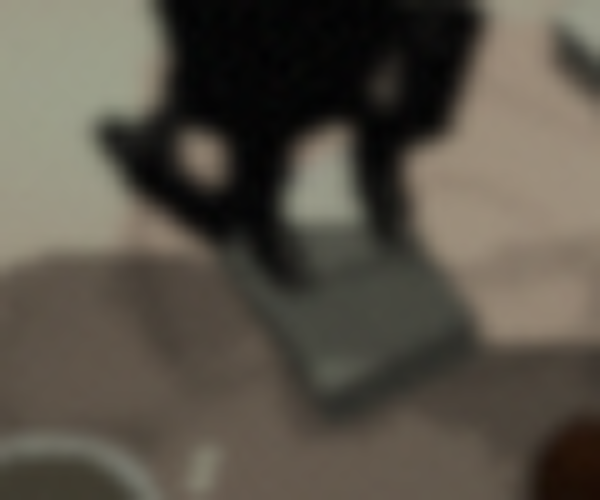

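The tin hasn't moved (615, −288), and the fingers closed just above its top. I open, then go down gently, feeling for the counter.

>>> drive_tool([
  [0,0,-0.01,0,0,0,1],
  [0,0,0,0,0,0,1],
  [0,0,0,0,0,0,1],
  [0,0,0,0,0,0,1],
  [0,0,0,0,0,0,1],
  [0,0,0.01,0,0,0,1],
  [0,0,0.004,0,0,0,1],
  [0,0,0.003,0,0,0,1],
  [0,0,0,0,0,0,1],
])

```text
t: 4.35
tcp_pos: [0.6131, -0.2908, 0.0097]
tool_rot: [0.716, 0.698, -0.0, -0.001]
force: [-0.8, -0.0, -0.0]
finger_gap: 1.001
gripper_force: 0.0
```

Run:
```python
from h import *
s=snap("scene");W=cloud(s);st=manip.sense();print(st["tcp_pos"],st["force"],st["finger_gap"])
c=st["tcp_pos"]
im=s["image"].astype(int).sum(2)
m=(abs(W[...,0]-c[0])<.075)&(abs(W[...,1]-c[1])<.03)&(W[...,2]<.1)&(im<110)
P=W[m];i=np.argsort(P[:,2])[:25];print(P[i].round(3).tolist())
```

```text
[ 0.61337225 -0.2909958   0.01016338] [ 1.11293528 -0.52434036  0.28359442] 0.9975325440781951
[[0.664, -0.284, 0.044], [0.667, -0.285, 0.045], [0.665, -0.287, 0.047], [0.567, -0.28, 0.049], [0.67, -0.296, 0.052], [0.571, -0.28, 0.052], [0.664, -0.287, 0.052], [0.664, -0.28, 0.053], [0.669, -0.284, 0.053], [0.572, -0.284, 0.054], [0.571, -0.286, 0.056], [0.568, -0.278, 0.057], [0.668, -0.285, 0.057], [0.663, -0.28, 0.059], [0.571, -0.279, 0.059], [0.666, -0.287, 0.059], [0.664, -0.285, 0.059], [0.569, -0.282, 0.06], [0.671, -0.284, 0.06], [0.669, -0.288, 0.06], [0.67, -0.292, 0.062], [0.662, -0.281, 0.063], [0.567, -0.277, 0.063], [0.572, -0.29, 0.064], [0.668, -0.289, 0.064]]
```

>>> drive_tool([
  [0,0,0.003,0,0,0,1],
  [0,0,0.003,0,0,0,1],
  [0,0,0,0,0,0,1],
])

```text
t: 4.7
tcp_pos: [0.6134, -0.291, 0.0044]
tool_rot: [0.716, 0.698, -0.0, -0.0]
force: [-0.2, 0.6, 0.6]
finger_gap: 1.0
gripper_force: 0.0
```

>>> drive_tool([
  [0,0,0,0,0,0,0.6],
  [0,0,0,0,0,0,0.4],
  [0,0,0,0,0,0,0.3],
  [0,0,0,0,0,0,0.2],
  [0,0,0,0,0,0,0.2],
], newtons=40)

```text
t: 5.2
tcp_pos: [0.614, -0.2913, 0.0055]
tool_rot: [0.716, 0.698, 0.0, 0.0]
force: [-0.7, -0.1, 4.7]
finger_gap: 0.682
gripper_force: 42.9
```

Gripped (gap 0.68, about 58 mm, at 43 N). Lifting.

>>> drive_tool([
  [0,0,-0.01,0,0,0,0.0],
  [0,0,-0.03,0,0,0,0.0],
  [0,0,-0.04,0,0,0,0.0],
  [0,0,-0.04,0,0,0,0.0],
  [0,0,-0.04,0,0,0,0.0],
  [0,0,-0.03,0,0,0,0.0],
  [0,0,-0.005,0,0,0,0.0],
  [0,0,0,0,0,0,0.0],
])

```text
t: 6.0
tcp_pos: [0.6137, -0.2913, 0.2003]
tool_rot: [0.716, 0.698, 0.0, 0.001]
force: [0.8, 0.5, -2.3]
finger_gap: 0.681
gripper_force: 43.6
```

>>> drive_tool([
  [0,0,0,0,0,4,0.0],
  [0,0,0,0,0,8,0.0],
  [0,0,0,0,0,8,0.0],
  [0,0,0,0,0,8,0.0],
  [0,0,0,0,0,8,0.0],
  [0,0,0,0,0,8,0.0],
  [0,0,0,0,0,8,0.0],
  [0,0,0,0,0,8,0.0],
  [0,0,0,0,0,8,0.0],
  [0,0,0,0,0,3.2,0.0],
])

```text
t: 7.0
tcp_pos: [0.6119, -0.2901, 0.1959]
tool_rot: [0.989, 0.149, -0.003, -0.002]
force: [-0.9, -0.2, -0.7]
finger_gap: 0.675
gripper_force: 43.6
```

```bash
python3 go.py .5885 -.0023 .09 17.5
python3 - <<'E'
from h import *
for n in("scene","top"):
    s=snap(n);W=cloud(s);c=manip.sense()["tcp_pos"]
    m=(abs(W[...,0]-c[0])<.08)&(abs(W[...,1]-c[1])<.08)&(W[...,2]>c[2]+.009)&(W[...,2]<c[2]+.029)&(s["image"].astype(int).sum(2)>150)
    P=W[m];print(n,len(P),P.mean(0).round(3),cv2.minAreaRect((P[:,:2]*1000).astype(np.float32)) if len(P) else"", np.percentile(P[:,2],[5,50,95]))
E
```

```text
now [ 0.6119 -0.2901  0.1959] psi 17.15 tilt [-0.006  0.004 -1.   ] | tool shift [ 0.063  -0.2813  0.1071] wz -0.35 q1,q6 [-34.8  38.1] t 7.0 gap 0.675
scene 289 [ 0.633 -0.285  0.213] ((616.1722412109375, -289.50445556640625), (90.98577880859375, 63.4834098815918), 17.120323181152344) [0.20990532 0.21347662 0.2160946 ]
top 4 [ 0.645 -0.252  0.214] ((645.4627685546875, -252.0539093017578), (2.2011351585388184, 4.79643440246582), 46.22209167480469) [0.2115713  0.21395309 0.21567178]
```

Run:
```python
from h import *
W=np.load("/tmp/scene.npz")["W"];im=np.load("/tmp/scene.npz")["image"]
def box(n,c,r,z0,z1):
    m=(abs(W[...,0]-c[0])<r)&(abs(W[...,1]-c[1])<r)&(W[...,2]>z0)&(W[...,2]<z1)
    k,l,stt,_=cv2.connectedComponentsWithStats(m.astype(np.uint8));i=1+np.argmax(stt[1:,4]);P=W[l==i]
    print(n,len(P),P.mean(0).round(4),np.round(np.hstack(cv2.minAreaRect((P[:,:2]*1000).astype(np.float32))),1))
box("rest",(.5885,-.0023),.08,.039,.052);box("tall",(.5265,.198),.06,.13,.15)
box("s1",(.657,.1286),.06,.097,.112);box("s2",(.4573,.067),.06,.097,.112);box("handle",(.557,.098),.06,.165,.185)
box("ptr",(.374,.09),.03,.018,.033);box("tinB",(.457,-.309),.08,.015,.034);box("tinA",(.613,-.29),.08,.015,.034)
```

```text
rest 553 [0.593  0.0022 0.0434] [592.1   0.7  94.3  64.8  17.5]
tall 508 [0.5317 0.2024 0.1381] [530.4 200.6  70.8  68.4  48.3]
s1 398 [0.6618 0.1329 0.1032] [661.3 131.9  62.   63.7  50.3]
s2 320 [0.4617 0.0712 0.103 ] [461.   69.2  64.5  60.4  52.2]
handle 111 [0.5623 0.1027 0.1752] [560.9 101.2  59.   12.7  16.4]
ptr 25 [0.3778 0.0941 0.0247] [377.5  93.6  16.2  13.3  48.2]
tinB 351 [ 0.4608 -0.3041  0.0229] [ 459.4 -306.6   62.9   93.2    8.7]
tinA 391 [ 0.6161 -0.2857  0.023 ] [ 615.6 -288.1   93.    60.1   88.3]
```

>>> drive_tool([
  [0.003,-0.014,0,0,0,0,0.0],
  [0.006,-0.028,0,0,0,0,0.0],
  [0.0065,-0.03,0,0,0,0,0.0],
  [0.0065,-0.03,0,0,0,0,0.0],
  [0.0065,-0.03,0,0,0,0,0.0],
  [0.0065,-0.03,0,0,0,0,0.0],
  [0.0065,-0.03,0,0,0,0,0.0],
  [0.0065,-0.03,0,0,0,0,0.0],
  [0.006,-0.028,0,0,0,0,0.0],
  [0.005,-0.024,0,0,0,0,0.0],
])

```text
t: 8.1
tcp_pos: [0.5866, -0.0093, 0.199]
tool_rot: [0.988, 0.152, -0.001, -0.001]
force: [-0.3, -0.1, -2.1]
finger_gap: 0.68
gripper_force: 43.6
```

>>> drive_tool([
  [0.0015,-0.006,0.02,0,0,0,0.0],
  [0,0,0.03,0,0,0,0.0],
  [0,0,0.03,0,0,0,0.0],
  [0,0,0.02,0,0,0,0.0],
  [0,0,0.005,0,0,0,0.0],
  [0,0,0,0,0,0,0.0],
  [0,0,0,0,0,0,0.0],
])

```text
t: 8.8
tcp_pos: [0.5884, -0.0057, 0.0956]
tool_rot: [0.988, 0.151, 0.001, 0.0]
force: [0.3, -0.2, -1.4]
finger_gap: 0.679
gripper_force: 43.6
```

```bash
python3 go.py .5866 -.0029 .055 17.5;  python3 - <<'E'
from h import *
for n in("scene","top"):
    s=snap(n);W=cloud(s);c=manip.sense()["tcp_pos"]
    m=(abs(W[...,0]-c[0])<.08)&(abs(W[...,1]-c[1])<.06)&(W[...,2]>c[2]+.007)&(W[...,2]<c[2]+.03)&(s["image"].astype(int).sum(2)>130)
    P=W[m];print(n,len(P),cv2.minAreaRect((P[:,:2]*1000).astype(np.float32)) if len(P) else"", np.percentile(P[:,2],[5,50,95]))
E
```

```text
now [ 0.5884 -0.0057  0.0956] psi 17.4 tilt [ 0.001 -0.    -1.   ] | tool shift [-0.0009 -0.0032  0.0406] wz -0.1 q1,q6 [-11.4  61.2] t 8.8 gap 0.679
scene 369 ((604.3143920898438, -6.908069610595703), (67.64425659179688, 73.65083312988281), 17.194915771484375) [0.10784001 0.11306243 0.11633509]Traceback (most recent call last):
  File "<stdin>", line 5, in <module>
    return _quantile_unchecked(
        a, q, axis, out, overwrite_input, method, keepdims, weights)
    return _ureduce(a,
                    func=_quantile_ureduce_func,
    ...<5 lines>...
                    overwrite_input=overwrite_input,
                    method=method)
    r = func(a, **kwargs)
    result = _quantile(arr,
                       quantiles=q,
    ...<2 lines>...
                       out=out,
                       weights=wgt)
    slices_having_nans = np.isnan(arr[-1, ...])
                                  ~~~^^^^^^^^^
IndexError: index -1 is out of bounds for axis 0 with size 0
```

>>> drive_tool([
  [0.0012,-0.0042,0.01,0,0,0,0.0],
  [0,0,0.015,0,0,0,0.0],
  [0,0,0.01,0,0,0,0.0],
  [0,0,0.004,0,0,0,0.0],
  [0,0,0.003,0,0,0,0.0],
  [0,0,0,0,0,0,0.0],
])

```text
t: 9.5
tcp_pos: [0.5877, -0.0015, 0.0526]
tool_rot: [0.989, 0.151, -0.0, -0.0]
force: [-0.1, 0.3, -1.0]
finger_gap: 0.684
gripper_force: 43.6
```

```bash
python3 go.py .5883 -.0012 .050 17.5; python3 -c "
from h import *
print(manip.sense()['force'])"
```

```text
now [ 0.5877 -0.0015  0.0526] psi 17.36 tilt [-0.  0. -1.] | tool shift [ 0.0007 -0.0001  0.0026] wz -0.14 q1,q6 [-11.   61.6] t 9.5 gap 0.684
[-0.0547808   0.3134738  -0.99952488]
```

>>> drive_tool([
  [0,0,0.0015,0,0,0,0.0],
  [0,0,0.001,0,0,0,0.0],
  [0,0,0,0,0,0,0.0],
])

```text
t: 9.8
tcp_pos: [0.5878, -0.0016, 0.0505]
tool_rot: [0.989, 0.151, 0.0, 0.0]
force: [-0.3, -0.3, -0.8]
finger_gap: 0.678
gripper_force: 43.6
```

>>> drive_tool([
  [0,0,0.001,0,0,0,0.0],
  [0,0,0.001,0,0,0,0.0],
  [0,0,0,0,0,0,0.0],
])

```text
t: 10.1
tcp_pos: [0.5881, -0.0015, 0.0495]
tool_rot: [0.988, 0.151, 0.001, 0.0]
force: [-1.5, 0.0, 5.4]
finger_gap: 0.678
gripper_force: 44.4
```

>>> drive_tool([
  [0,0,0,0,0,0,0.5],
  [0,0,0,0,0,0,0.8],
  [0,0,0,0,0,0,0.8],
  [0,0,-0.01,0,0,0,0.8],
  [0,0,-0.03,0,0,0,0.8],
  [0,0,-0.04,0,0,0,0.8],
  [0,0,-0.04,0,0,0,0.8],
  [0,0,-0.02,0,0,0,0.8],
  [0,0,-0.01,0,0,0,0.8],
])

```text
t: 11.0
tcp_pos: [0.589, -0.0018, 0.2016]
tool_rot: [0.989, 0.151, 0.003, 0.001]
force: [-0.1, -0.7, -0.1]
finger_gap: 0.904
gripper_force: 0.0
```

```bash
python3 go.py .457 -.3085 .2 100.1
```

```text
now [ 0.589  -0.0018  0.2016] psi 17.37 tilt [ 0.005 -0.001 -1.   ] | tool shift [-0.2176  0.2533  0.0012] wz -82.73 q1,q6 [-11.   61.6] t 11.0 gap 0.904
```

>>> drive_tool([
  [-0.0165,0.0192,0,0,0,0,0.75],
  [-0.022,0.0258,0,0,0,0,0.75],
  [-0.024,0.028,0,0,0,0,0.75],
  [-0.024,0.028,0,0,0,0,0.75],
  [-0.024,0.028,0,0,0,0,0.75],
  [-0.024,0.028,0,0,0,0,0.75],
  [-0.024,0.028,0,0,0,0,0.75],
  [-0.024,0.028,0,0,0,0,0.75],
  [-0.022,0.0258,0,0,0,0,0.75],
  [-0.012,0.0144,0,0,0,0,0.75],
])

```text
t: 12.0
tcp_pos: [0.4551, -0.3099, 0.1976]
tool_rot: [0.989, 0.15, -0.001, -0.0]
force: [-0.9, 0.2, 0.4]
finger_gap: 0.875
gripper_force: 0.0
```

>>> drive_tool([
  [0,0,0.01,0,0,-8,0.75],
  [0,0,0.015,0,0,-8.5,0.75],
  [0,0,0.015,0,0,-8.5,0.75],
  [0,0,0.015,0,0,-8.5,0.75],
  [0,0,0.015,0,0,-8.5,0.75],
  [0,0,0.015,0,0,-8.5,0.75],
  [0,0,0.015,0,0,-8.5,0.75],
  [0,0,0.01,0,0,-8.5,0.75],
  [0,0,0.01,0,0,-8.5,0.75],
  [0,0,0,0,0,-6,0.75],
])

```text
t: 13.0
tcp_pos: [0.4553, -0.3065, 0.0762]
tool_rot: [0.645, 0.764, 0.0, -0.003]
force: [-0.2, 1.0, 1.0]
finger_gap: 0.878
gripper_force: 0.0
```

```bash
python3 go.py .458 -.308 .0065 99.4
python3 - <<'E'
from h import *
for n in("top","scene"):
    s=snap(n);W=cloud(s);c=(.59,-.001)
    r=np.hypot(W[...,0]-c[0],W[...,1]-c[1])
    m=(r<.08)&(W[...,2]>.058)&(W[...,2]<.078)
    P=W[m];print(n,len(P),P.mean(0).round(4),np.round(np.hstack(cv2.minAreaRect((P[:,:2]*1000).astype(np.float32))),1) if len(P) else"")
    save(s,"p1%s.png"%n,(200,100,420,240) if n=="top" else (190,100,350,240),3.4)
E
```

```text
now [ 0.4553 -0.3065  0.0762] psi 99.65 tilt [-0.004  0.004 -1.   ] | tool shift [-0.0022  0.0026  0.0697] wz 0.25 q1,q6 [-45.6 -55.3] t 13.0 gap 0.878
top 566 [ 0.5873 -0.0031  0.0683] [588.5  -3.1  90.9  60.8  17.9]
scene 535 [0.5921 0.0015 0.067 ] [5.911e+02 3.000e-01 9.190e+01 6.170e+01 1.920e+01]
```

View pics/p1scene.png

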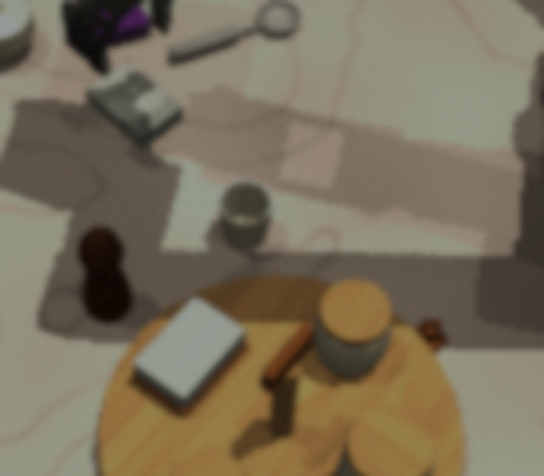

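Tin A lies on the rest at (190,352) in the crop, within about 1.5 mm. The gripper is over tin B at (135,105).

>>> drive_tool([
  [-0.0037,0.001,0.01,0,0,0,0.75],
  [0,0,0.025,0,0,0,0.75],
  [0,0,0.022,0,0,0,0.75],
  [0,0,0.008,0,0,0,0.75],
  [0,0,0.004,0,0,0,0.75],
  [0,0,0,0,0,0,0.75],
])

```text
t: 13.7
tcp_pos: [0.4583, -0.3114, 0.0091]
tool_rot: [0.647, 0.762, 0.0, -0.0]
force: [-0.9, -0.3, -0.4]
finger_gap: 0.874
gripper_force: 0.0
```

```bash
python3 go.py .457 -.310 .0055 100
```

```text
now [ 0.4583 -0.3114  0.0091] psi 99.33 tilt [-0.  0. -1.] | tool shift [ 0.0016 -0.001   0.0036] wz -0.67 q1,q6 [-45.8 -55.1] t 13.7 gap 0.874
```

>>> drive_tool([
  [0.0015,-0.001,0.0015,0,0,-0.6,0.75],
  [0,0,0.0015,0,0,0,0.75],
  [0,0,0,0,0,0,0.5],
  [0,0,0,0,0,0,0.3],
  [0,0,0,0,0,0,0.2],
  [0,0,0,0,0,0,0.0],
  [0,0,0,0,0,0,0.0],
], newtons=40)

```text
t: 14.4
tcp_pos: [0.4578, -0.3102, 0.0077]
tool_rot: [0.643, 0.766, 0.0, 0.001]
force: [0.1, 1.4, 7.3]
finger_gap: 0.667
gripper_force: 41.1
```

>>> drive_tool([
  [0,0,-0.01,0,0,0,0.0],
  [0,0,-0.03,0,0,0,0.0],
  [0,0,-0.04,0,0,0,0.0],
  [0,0,-0.04,0,0,0,0.0],
  [0,0,-0.04,0,0,0,0.0],
  [0,0,-0.035,0,0,0,0.0],
  [0,0,-0.015,0,0,0,0.0],
  [0,0,-0.005,0,0,0,0.0],
])

```text
t: 15.2
tcp_pos: [0.4576, -0.3106, 0.2241]
tool_rot: [0.643, 0.766, -0.0, 0.002]
force: [0.1, 0.1, -1.9]
finger_gap: 0.664
gripper_force: 43.1
```

```bash
python3 go.py .588 -.0015 .22 17.5
python3 - <<'E'
from h import *
s=snap("scene");W=cloud(s);c=manip.sense()["tcp_pos"]
m=(abs(W[...,0]-c[0])<.08)&(abs(W[...,1]-c[1])<.08)&(W[...,2]>c[2]+.007)&(W[...,2]<c[2]+.029)&(s["image"].astype(int).sum(2)>150)
P=W[m];print(len(P),cv2.minAreaRect((P[:,:2]*1000).astype(np.float32)), np.percentile(P[:,2],[5,50,95]))
E
```

```text
now [ 0.4576 -0.3106  0.2241] psi 99.97 tilt [ 0.003 -0.003 -1.   ] | tool shift [0.2819 0.1819 0.0034] wz 82.47 q1,q6 [-45.7 -55.7] t 15.2 gap 0.664
348 ((454.9150390625, -305.76910400390625), (71.89097595214844, 89.20576477050781), 13.452908515930176) [0.23507463 0.23930109 0.2422158 ]
```

>>> drive_tool([
  [0,0,0,0,0,6,0.0],
  [0,0,0,0,0,8.5,0.0],
  [0,0,0,0,0,8.5,0.0],
  [0,0,0,0,0,8.5,0.0],
  [0,0,0,0,0,8.5,0.0],
  [0,0,0,0,0,8.5,0.0],
  [0,0,0,0,0,8.5,0.0],
  [0,0,0,0,0,8.5,0.0],
  [0,0,0,0,0,8.5,0.0],
  [0,0,0,0,0,8.5,0.0],
])

```text
t: 16.25
tcp_pos: [0.456, -0.309, 0.2194]
tool_rot: [0.989, 0.149, -0.001, -0.002]
force: [-0.3, -0.1, -1.1]
finger_gap: 0.665
gripper_force: 43.0
```

>>> drive_tool([
  [0.0125,-0.0146,0,0,0,0,0.0],
  [0.022,-0.026,0,0,0,0,0.0],
  [0.024,-0.0282,0,0,0,0,0.0],
  [0.024,-0.0282,0,0,0,0,0.0],
  [0.024,-0.0282,0,0,0,0,0.0],
  [0.024,-0.0282,0,0,0,0,0.0],
  [0.024,-0.0282,0,0,0,0,0.0],
  [0.024,-0.0282,0,0,0,0,0.0],
  [0.022,-0.026,0,0,0,0,0.0],
  [0.0165,-0.0194,0,0,0,0,0.0],
])

```text
t: 17.25
tcp_pos: [0.5866, 0.0009, 0.2193]
tool_rot: [0.988, 0.152, -0.002, -0.001]
force: [0.4, -1.1, -2.1]
finger_gap: 0.666
gripper_force: 43.0
```

>>> drive_tool([
  [0,0,0.02,0,0,0,0.0],
  [0,0,0.03,0,0,0,0.0],
  [0,0,0.03,0,0,0,0.0],
  [0,0,0.02,0,0,0,0.0],
  [0,0,0.01,0,0,0,0.0],
  [0,0,0,0,0,0,0.0],
])

```text
t: 17.85
tcp_pos: [0.5854, -0.0012, 0.1088]
tool_rot: [0.988, 0.152, -0.003, -0.001]
force: [-0.3, 0.6, -1.4]
finger_gap: 0.666
gripper_force: 43.1
```

```bash
python3 go.py .588 -.0015 .079 17.5
python3 - <<'E'
from h import *
s=snap("scene");W=cloud(s);c=manip.sense()["tcp_pos"]
m=(np.hypot(W[...,0]-c[0],W[...,1]-c[1])<.075)&(W[...,2]>c[2]+.004)&(W[...,2]<c[2]+.026)&(s["image"].astype(int).sum(2)>130)
P=W[m];print(len(P),cv2.minAreaRect((P[:,:2]*1000).astype(np.float32)), np.percentile(P[:,2],[5,50,95]))
save(s,"p2.png",(210,150,350,270),5)
E
```

```text
now [ 0.5854 -0.0012  0.1088] psi 17.46 tilt [-0.006  0.001 -1.   ] | tool shift [0.0025 0.0012 0.0298] wz -0.04 q1,q6 [-11.   61.5] t 17.85 gap 0.666
377 ((601.1266479492188, -0.80059814453125), (69.57283020019531, 71.11190795898438), 16.80083656311035) [0.11907407 0.12381095 0.12705319]
```

View pics/p2.png

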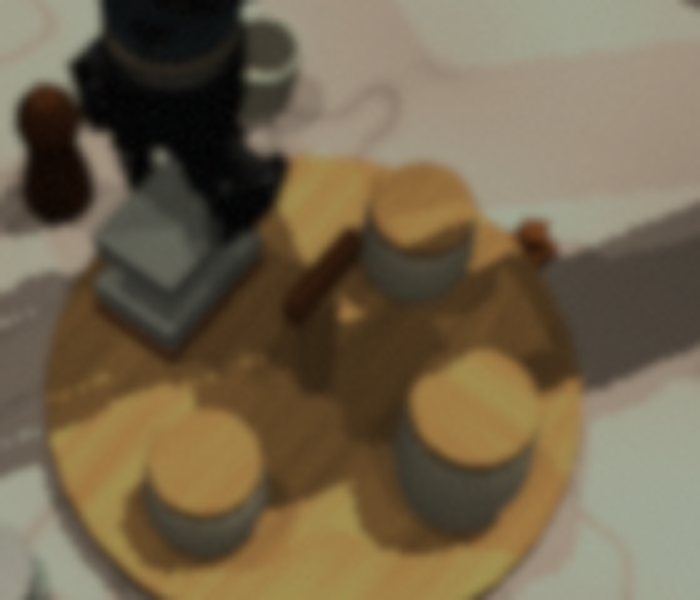

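Tin B, held level, hovers over tin A at about (165,225); both are aligned. Lowering.

>>> drive_tool([
  [0.0014,0.001,0.01,0,0,0,0.0],
  [0,0,0.01,0,0,0,0.0],
  [0,0,0.007,0,0,0,0.0],
  [0,0,0.003,0,0,0,0.0],
  [0,0,0.0015,0,0,0,0.0],
  [0,0,0,0,0,0,0.0],
])

```text
t: 18.5
tcp_pos: [0.589, -0.002, 0.0797]
tool_rot: [0.988, 0.152, -0.0, -0.0]
force: [0.0, -0.2, -1.5]
finger_gap: 0.667
gripper_force: 43.1
```

>>> drive_tool([
  [0,0,0.001,0,0,0,0.0],
  [0,0,0,0,0,0,0.0],
])

```text
t: 18.7
tcp_pos: [0.5892, -0.0019, 0.079]
tool_rot: [0.988, 0.152, 0.0, 0.0]
force: [-0.6, 0.2, -1.3]
finger_gap: 0.665
gripper_force: 43.1
```

>>> drive_tool([
  [-0.002,0,0.001,0,0,0,0.0],
  [0,0,0.001,0,0,0,0.0],
  [0,0,0,0,0,0,0.0],
])

```text
t: 19.0
tcp_pos: [0.5869, -0.0026, 0.0767]
tool_rot: [0.988, 0.152, -0.0, -0.0]
force: [-0.3, 0.6, -1.0]
finger_gap: 0.668
gripper_force: 43.1
```

>>> drive_tool([
  [0,0,0.001,0,0,0,0.0],
  [0,0,0,0,0,0,0.0],
])

```text
t: 19.2
tcp_pos: [0.5873, -0.0026, 0.0761]
tool_rot: [0.988, 0.152, 0.0, 0.0]
force: [-0.6, -0.3, 0.7]
finger_gap: 0.666
gripper_force: 44.3
```

>>> drive_tool([
  [0,0,0,0,0,0,0.5],
  [0,0,0,0,0,0,0.8],
  [0,0,0,0,0,0,0.8],
  [0,0,-0.01,0,0,0,0.8],
  [0,0,-0.03,0,0,0,0.8],
  [0,0,-0.04,0,0,0,0.8],
  [0,0,-0.04,0,0,0,0.8],
  [0,0,-0.03,0,0,0,0.8],
  [0,0,-0.01,0,0,0,0.8],
  [0,0,0,0,0,0,0.8],
])

```text
t: 20.2
tcp_pos: [0.588, -0.0027, 0.2378]
tool_rot: [0.988, 0.152, 0.002, 0.001]
force: [0.0, -0.7, -0.1]
finger_gap: 0.899
gripper_force: 0.0
```

```bash
python3 go.py .5568 .0985 .235 17.5
python3 - <<'E'
from h import *
s=snap("scene");W=cloud(s);c=(.592,.001)
for z0,z1 in((.081,.102),(.055,.080)):
    m=(np.hypot(W[...,0]-c[0],W[...,1]-c[1])<.075)&(W[...,2]>z0)&(W[...,2]<z1)
    P=W[m];print(len(P),P.mean(0).round(4),cv2.minAreaRect((P[:,:2]*1000).astype(np.float32)), np.percentile(P[:,2],[5,50,95]))
m=(np.hypot(W[...,0]-.561,W[...,1]-.101)<.06)&(W[...,2]>.165)&(W[...,2]<.185)
P=W[m];print(len(P),P.mean(0).round(4),cv2.minAreaRect((P[:,:2]*1000).astype(np.float32)))
save(s,"p3.png",(210,150,350,270),5)
E
```

```text
now [ 0.588  -0.0027  0.2378] psi 17.47 tilt [ 0.004 -0.001 -1.   ] | tool shift [ 0.0006 -0.1059  0.0026] wz -0.03 q1,q6 [-11.1  61.4] t 20.2 gap 0.899
564 [0.5926 0.0011 0.0908] ((591.1016845703125, -1.4802589416503906), (91.3606948852539, 61.934574127197266), 17.286989212036133) [0.08655968 0.09113245 0.09408237]
135 [0.6045 0.0222 0.0678] ((598.0185546875, 23.06075096130371), (50.647457122802734, 105.77368927001953), 73.30255889892578) [0.05663941 0.06703499 0.0787573 ]
109 [0.5621 0.1026 0.1751] ((561.0540771484375, 101.1715087890625), (59.07768630981445, 12.46973705291748), 17.656856536865234)
```

View pics/p3.png

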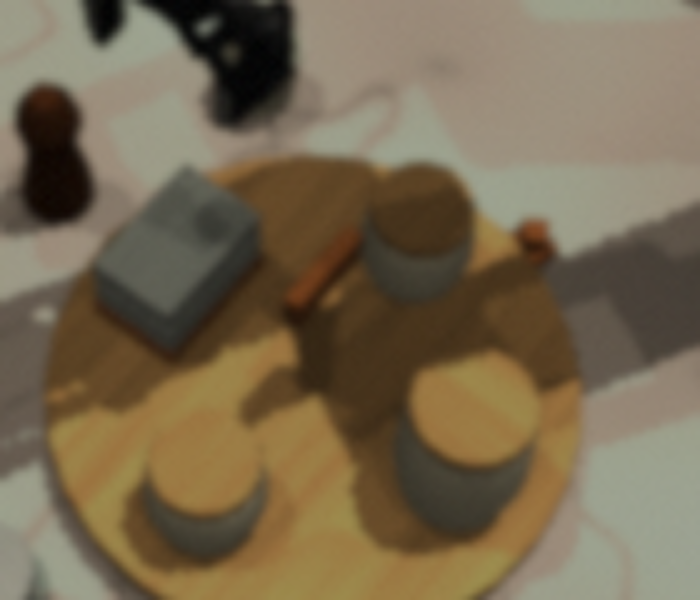

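The stack is neat, within about 1 mm (crop ~(180,260)). Now the handle, at crop (322,272).

>>> drive_tool([
  [0.0005,-0.02,0,0,0,0,0.6],
  [0.0005,-0.03,0,0,0,0,0.6],
  [0.0003,-0.03,0,0,0,0,0.5],
  [0,-0.02,0,0,0,0,0.5],
  [0,-0.0057,0.01,0,0,0,0.5],
  [0,0,0.02,0,0,0,0.5],
  [0,0,0.01,0,0,0,0.5],
  [0,0,0,0,0,0,0.5],
  [0,0,0,0,0,0,0.5],
])

```text
t: 21.15
tcp_pos: [0.5566, 0.098, 0.195]
tool_rot: [0.988, 0.151, -0.001, -0.0]
force: [0.1, 0.3, 0.5]
finger_gap: 0.749
gripper_force: 0.0
```

```bash
python3 go.py .5575 .0985 .164 17.5
python3 - <<'E'
from h import *
s=snap("scene");W=cloud(s);c=manip.sense()["tcp_pos"]
m=(np.hypot(W[...,0]-c[0],W[...,1]-c[1])<.08)&(W[...,2]>.15)&(W[...,2]<.26)&(s["image"].astype(int).sum(2)<130)
print(np.sort(W[m][:,2])[:30].round(3))
E
```

```text
now [0.5566 0.098  0.195 ] psi 17.42 tilt [-0.001 -0.    -1.   ] | tool shift [ 0.001  -0.0002  0.031 ] wz -0.08 q1,q6 [-1.3 71.3] t 21.15 gap 0.749
[0.151 0.154 0.154 0.154 0.155 0.155 0.156 0.156 0.157 0.157 0.158 0.159
 0.159 0.16  0.161 0.161 0.161 0.161 0.161 0.162 0.162 0.162 0.163 0.163
 0.163 0.163 0.164 0.165 0.166 0.166]
```

>>> drive_tool([
  [0.0005,0,0.015,0,0,0,0.4],
  [0,0,0.012,0,0,0,0.4],
  [0,0,0.004,0,0,0,0.4],
  [0,0,0,0,0,0,0.0],
  [0,0,0,0,0,0,-0.4],
  [0,0,0,0,0,0,-0.7],
  [0,0,0,0,0,0,-0.9],
  [0,0,0,0,0,0,-0.9],
  [0,0,0,0,0,0,-0.9],
  [0,0,0,0,0,0,-0.9],
], newtons=60)

```text
t: 22.2
tcp_pos: [0.5574, 0.0994, 0.1656]
tool_rot: [0.988, 0.152, 0.001, -0.0]
force: [-0.9, 3.4, 5.2]
finger_gap: 0.101
gripper_force: 59.2
```

```bash
python3 go.py .5575 .0985 .164 17.5
python3 - <<'E'
from h import *
s=snap("scene");W=cloud(s);save(s,"p4.png",(230,130,350,230),6);st=manip.sense();print(st["force"],st["ft_torque"],st["gripper_force"])
E
```

```text
now [0.5574 0.0994 0.1656] psi 17.46 tilt [ 0.001  0.001 -1.   ] | tool shift [-0.0002  0.0009  0.0016] wz -0.04 q1,q6 [-1.2 71.3] t 22.2 gap 0.101
[-1.34662662  4.01012985  4.33068305] [ 0.59865042  0.20266205 -0.02951568] 59.17666255496442
```

View pics/p4.png

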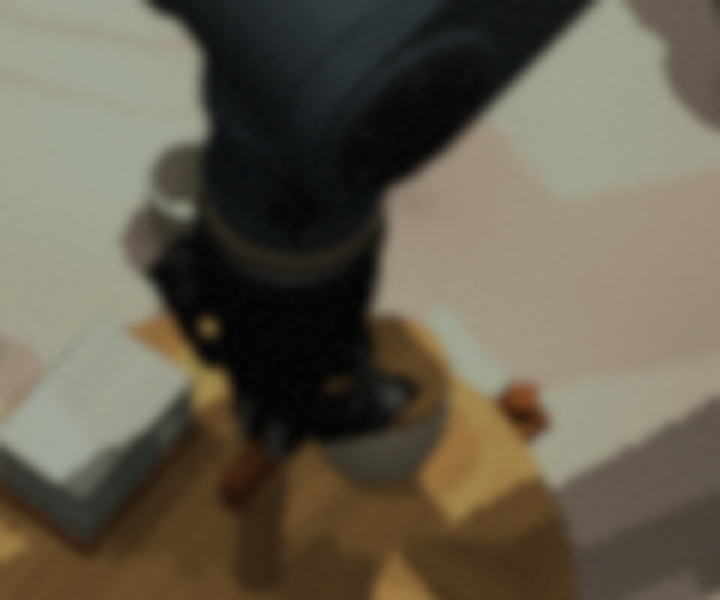

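Handle gripped. I turn slowly, about −75° in tool z, ramped.

>>> drive_tool([
  [0,0,0,0,0,-0.5,-0.9],
  [0,0,0,0,0,-1,-0.9],
  [0,0,0,0,0,-1.5,-0.9],
  [0,0,0,0,0,-2,-0.9],
  [0,0,0,0,0,-2,-0.9],
  [0,0,0,0,0,-2,-0.9],
  [0,0,0,0,0,-2,-0.9],
  [0,0,0,0,0,-1.5,-0.9],
  [0,0,0,0,0,-1,-0.9],
  [0,0,0,0,0,-0.5,-0.9],
])

```text
t: 23.25
tcp_pos: [0.5576, 0.099, 0.1656]
tool_rot: [0.963, 0.271, 0.001, -0.0]
force: [-1.5, 2.1, 4.5]
finger_gap: 0.094
gripper_force: 59.5
```

```bash
python3 go.py .5575 .0985 .1656 92.3
python3 - <<'E'
from h import *
st=manip.sense();print(st["force"],st["ft_torque"],st["gripper_force"])
s=snap("scene");W=cloud(s)
ax=np.array([.5618,.1022])
m=(W[...,2]>.132)&(W[...,2]<.146)&(abs(np.hypot(W[...,0]-ax[0],W[...,1]-ax[1])-.105)<.035)&(s["image"].astype(int).sum(2)>130)
P=W[m];print(len(P),P.mean(0).round(4),np.degrees(np.arctan2(*(P.mean(0)[:2]-ax)[::-1])))
E
```

```text
now [0.5576 0.099  0.1656] psi 31.47 tilt [ 0.001  0.    -1.   ] | tool shift [-0.0003  0.0004 -0.    ] wz -60.83 q1,q6 [-1.2 57.3] t 23.25 gap 0.094
[-1.46641786  2.09690467  4.53156883] [ 0.37616942  0.17286394 -0.11844831] 59.51394044794142
494 [0.5095 0.1926 0.138 ] 120.03268769488513
```

>>> drive_tool([
  [0,0,0,0,0,-0.5,-0.9],
  [0,0,0,0,0,-1,-0.9],
  [0,0,0,0,0,-1.5,-0.9],
  [0,0,0,0,0,-2,-0.9],
  [0,0,0,0,0,-2.5,-0.9],
  [0,0,0,0,0,-2.5,-0.9],
  [0,0,0,0,0,-2.5,-0.9],
  [0,0,0,0,0,-2.5,-0.9],
  [0,0,0,0,0,-2.5,-0.9],
  [0,0,0,0,0,-2.5,-0.9],
])

```text
t: 24.3
tcp_pos: [0.558, 0.0986, 0.1656]
tool_rot: [0.901, 0.435, 0.001, 0.001]
force: [-0.4, 0.6, 5.5]
finger_gap: 0.093
gripper_force: 59.9
```

>>> drive_tool([
  [0,0,0,0,0,-2.5,-0.9],
  [0,0,0,0,0,-2.5,-0.9],
  [0,0,0,0,0,-2.5,-0.9],
  [0,0,0,0,0,-2.5,-0.9],
  [0,0,0,0,0,-2.5,-0.9],
  [0,0,0,0,0,-2.5,-0.9],
  [0,0,0,0,0,-2.5,-0.9],
  [0,0,0,0,0,-2.5,-0.9],
  [0,0,0,0,0,-2.5,-0.9],
  [0,0,0,0,0,-2.5,-0.9],
])

```text
t: 25.3
tcp_pos: [0.5587, 0.0982, 0.1656]
tool_rot: [0.785, 0.619, 0.001, 0.001]
force: [0.8, -0.2, 3.1]
finger_gap: 0.094
gripper_force: 59.7
```

>>> drive_tool([
  [0,0,0,0,0,-2.5,-0.9],
  [0,0,0,0,0,-2.5,-0.9],
  [0,0,0,0,0,-2.3,-0.9],
  [0,0,0,0,0,-2,-0.9],
  [0,0,0,0,0,-1.5,-0.9],
  [0,0,0,0,0,-1,-0.9],
  [0,0,0,0,0,-0.5,-0.9],
  [0,0,0,0,0,0,-0.9],
  [0,0,0,0,0,0,-0.9],
  [0,0,0,0,0,0,-0.9],
])

```text
t: 26.3
tcp_pos: [0.5591, 0.0981, 0.1656]
tool_rot: [0.715, 0.699, 0.001, 0.002]
force: [4.3, -2.5, 4.8]
finger_gap: 0.098
gripper_force: 59.2
```

```bash
cat > m.py <<'E'
from h import *
st=manip.sense();print(st["force"].round(1),st["ft_torque"].round(2),st["gripper_force"])
def feat(W,c,r,z0,z1,im):
    m=(W[...,2]>z0)&(W[...,2]<z1)&(np.hypot(W[...,0]-c[0],W[...,1]-c[1])<r)&(im.astype(int).sum(2)>130)
    k,l,q,_=cv2.connectedComponentsWithStats(m.astype(np.uint8));i=1+np.argmax(q[1:,4]);P=W[l==i]
    return len(P),P.mean(0).round(4),np.round(np.hstack(cv2.minAreaRect((P[:,:2]*1000).astype(np.float32))),1)
for n in("scene","top"):
    b=np.array([.004,.004]) if n=="scene" else np.zeros(2)
    s=snap(n);W=cloud(s);save(s,"z%s.png"%n,(150,90,350,240),3.8)
    if n=="scene": save(s,"zscene.png",(210,130,350,250),5)
    for nm,c,r,z0,z1 in(("tall",(.452,.0935),.07,.13,.148),("tins",(.662,.102),.085,.083,.104),("s1",(.553,.203),.06,.095,.113),("s2",(.561,-.007),.06,.095,.113),("ptr",(.374,.09),.03,.018,.033)):
        try: print(n,nm,*feat(W,np.array(c)+b,r,z0,z1,s["image"]))
        except Exception as e: print(n,nm,"none")
E
python3 go.py .5575 .0985 .1656 92.3; python3 m.py
```

```text
now [0.5591 0.0981 0.1656] psi 88.77 tilt [ 0.005 -0.001 -1.   ] | tool shift [ 0.0003 -0.0016  0.    ] wz -3.53 q1,q6 [-1.3 -0. ] t 26.3 gap 0.098
[ 4.3 -2.5  4.8] [-0.44 -0.83 -0.1 ] 59.20613874332048
scene tall 436 [0.4576 0.1067 0.1379] [456.4 105.2  70.1  70.   73.1]
scene tins 647 [0.6678 0.0973 0.0912] [666.9  95.1  92.   60.8  88. ]
scene s1 408 [0.5667 0.2068 0.1029] [566.1 205.4  62.7  61.1  50.8]
scene s2 223 [ 0.5615 -0.0094  0.103 ] [561.1 -10.5  62.6  46.6  30.7]
scene ptr 17 [0.3762 0.096  0.0247] [376.   95.   18.1  10.1  51.4]
top tall 43 [0.4527 0.0726 0.139 ] [451.   72.5  43.4   8.8   1.3]
top tins none
top s1 none
top s2 359 [ 0.553  -0.0066  0.1043] [553.5  -6.   63.1  61.7  43.7]
top ptr 4 [0.3963 0.0753 0.0274] [397.   75.4   2.5   6.    4.3]
```

View pics/zscene.png

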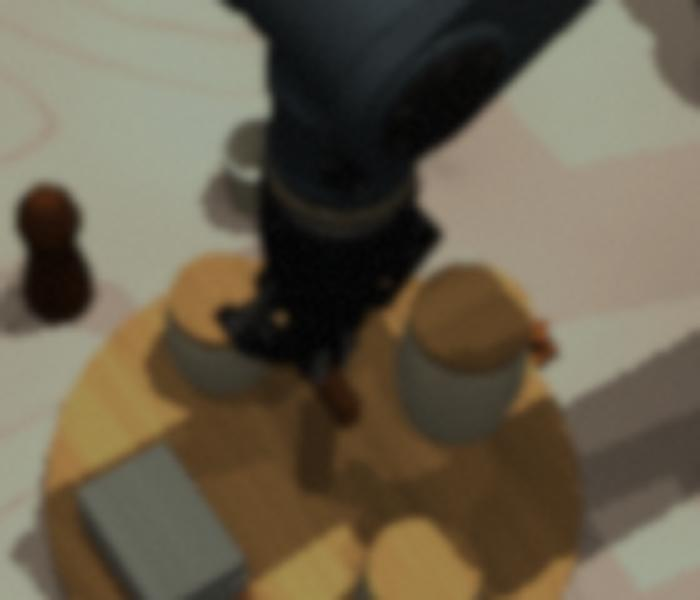

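The tins are still squarely piled at about (160,525), and the tall jar at (465,320) is nearly in line with the pointer at (540,340). By the scene view about 4.7° remain.

>>> drive_tool([
  [0,0,0,0,0,-0.5,-0.9],
  [0,0,0,0,0,-1,-0.9],
  [0,0,0,0,0,-1.2,-0.9],
  [0,0,0,0,0,-1,-0.9],
  [0,0,0,0,0,-0.6,-0.9],
  [0,0,0,0,0,-0.3,-0.9],
  [0,0,0,0,0,0,-0.9],
  [0,0,0,0,0,0,-0.9],
  [0,0,0,0,0,0,-0.9],
  [0,0,0,0,0,0,-0.9],
])

```text
t: 27.4
tcp_pos: [0.5593, 0.0982, 0.1656]
tool_rot: [0.686, 0.728, 0.001, 0.002]
force: [4.8, -2.0, 5.1]
finger_gap: 0.101
gripper_force: 59.4
```

```bash
python3 go.py .5575 .0985 .1656 92.3; python3 m.py | grep -v top
```

```text
now [0.5593 0.0982 0.1656] psi 93.37 tilt [ 0.005 -0.001 -1.   ] | tool shift [ 0.0004 -0.0018 -0.    ] wz 1.07 q1,q6 [-1.3 -4.6] t 27.4 gap 0.101
[ 4.8 -2.   5.1] [-0.47 -0.86 -0.1 ] 59.36301513109356
scene tall 424 [0.4574 0.0982 0.1378] [456.1  97.6  70.7  69.3   4.2]
scene tins 652 [0.6678 0.1059 0.0911] [667.1 104.1  60.8  90.6   2.1]
scene s1 403 [0.5579 0.2065 0.1031] [557.5 205.2  62.1  63.6  14.9]
scene s2 267 [ 0.5679 -0.0063  0.103 ] [566.5  -7.8  64.8  55.8  28. ]
scene ptr 24 [0.3771 0.0943 0.0246] [377.2  93.4  17.3  13.8  52.6]
```

The tall jar bears 182.1° against 182.4° for the pointer. The tins are centred 105 mm out and squared, and the handle is held at 59 N. Handing in.

```bash
python3 -c "
from station import manip
print(manip.sign_off())"
```

```text
the job is handed in; nothing more can be done
None
```

I handed the job in at 27 s: the two metal tins are squarely stacked on the rest, the tall jar is within about 1 mm of the pointer line by the scene camera, and the gripper is holding the handle still at about 59 N; no verdict came back.

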